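Jack up the ware board and hold it

TASK

Set the small bench jack on the table with its saddle squarely under the round boss on the steel tongue of the ware board, then pump its handle with full strokes until the boss stands at least 15 mm higher than it rested. The jack bleeds down whenever its handle is up, so finish with the handle pressed fully down and keep holding it down, the jack alone carrying the board. Never touch the board or its pots, keep the pots standing, and leave the bucket, clay lump and brush where they are.

Things in the scene. Friction and masses are not known exactly. Their poses are not given: they have to be found in the camera images.
- jack: Grey steel hand jack standing loose on the table, about 0.8 kg. Origin: on the table right below the saddle's axis; x points from the handle end to the saddle end, z up. Base plate 255 x 70 x 12 mm (x from -220 to +35 mm). Round housing 48 mm wide, 56 mm high, at x = 0. Pivot block at x = -85 mm: 40 mm wide across y, 34 mm long, z 12 to 72 mm, with clear sides: the place to grip the jack; it can be slid over the table (about 5 N) or carried just clear of it.
- saddle_top (a point): Centre of the top of the saddle, a flat steel disc 34 mm wide on the jack's ram; 70 mm above the table at the start (ram down), 10 mm lower than the tongue. The ram rises 6 to 13 mm per full stroke, only as the handle goes down (steady 1 s strokes beat jabs), at most 45 mm; there the handle jams part-way. It stays up while the handle is kept down and sinks 2 to 3 mm/s while it is up.
- jack_handle (a joint): Handle angle, rad: 0 = up (its spring lifts it in 0.5 s), 0.60 = fully down at its stop. Pivot at jack x = -85, z = 62 mm, parallel to jack y; the handle points to jack -x, sloping 0.45 rad up at 0, 0.15 rad down at 0.60. The first third to half of a stroke is slack (2 to 3 N at the paddle), then 4 to 8 N (20 N when fast); 5 N holds it at the stop. Let it rise nearly fully between strokes.
- jack_paddle (a point): Centre of the top face of the flat rubber paddle at the handle's end, 42 mm long, 38 mm wide, 135 mm from the pivot. It moves on an arc from 125 mm above the table (handle up) to 47 mm (fully down). Press it down from above.
- lift_mark (a point): Centre of the top of the round steel boss (22 mm wide, 4 mm high) that marks the lift point on the steel tongue in front of the board; 90 mm above the table at rest. The tongue is 56 mm wide, reaches 22 mm from the boss's centre towards the robot, and has its flat underside 10 mm below this point (80 mm above the table). The board's front edge is 30 mm behind the boss's centre.
- stand: Fixed wooden stand of the board. Origin on the table right below the boss at rest; its x points along the tongue, away from the robot, into the board; z up. Front rests 40 x 45 mm, 80 mm high, at x = 55, y = -155 and +155 mm; the space between them (265 mm wide) is free for the jack's front end up to x = 275 mm.
- board: Wooden ware board 260 x 360 x 18 mm, underside 80 mm above the table, hinged along its far edge so that its front edge lifts; the hinge line is 285 mm behind the boss. Origin: on the underside of its tongue right below the boss, x towards the hinge. Carries the tongue. Light wood, 0.4 to 0.65 kg.
- bowl: Terracotta bowl, 104 mm wide, 55 mm high, loose on the board; origin: centre of its foot, z up. To stay standing, untouched.
- beaker: Terracotta beaker, 72 mm wide, 85 mm high, loose on the board; origin: centre of its foot, z up. To stay standing, untouched.
- bucket: White bucket, 160 mm wide, 150 mm high, on the table to the left; origin: centre of its underside. To be left alone.
- clay_lump: Brown lump of clay, 94 mm wide, 62 mm high, on the table to the right; origin: centre of its underside. To be left alone.
- brush: Brush lying on the table to the right; origin near its middle. To be left alone.

How it is judged:
By the outcome, as a careful person would: the job done as asked, in the order asked, and still so for the second after the job is handed in, while the arm keeps its last pose, push and grip.
It also fails if it takes over 58 s, if anything falls off the work surface, if the arm or the gripper's body presses on something with over 40 N, if the wrist force passes 120 N, or if a joint passes its speed limit or range.

ROBOT

A 6-joint arm with a two-finger parallel gripper is mounted at the origin on the work surface. World frame = base frame: x ahead of the robot, y to its left, z up, the work surface at z = 0. Lengths are in m, angles in rad, forces in N, time in s.
With the tool pointing down it reaches from about 0.35 to 0.975 m from the base axis. Payload 4.9 kg.
Tool frame: the origin (TCP) lies at the very end of the fingers, on their centre line; the grasp point (between the pads) lies 19 mm behind it; x points along the fingers, y is the direction in which the jaws open and shut, and the axes are right-handed (so a half turn about x gives the same grasp; the last joint's range is limited). The gripper opens to 85 mm and grips with 20 to 120 N. Pads are 22 mm wide; open, the fingers measure 114 mm over their backs; the gripper's body (76 mm by 85 mm) begins 54 mm behind the grasp point. The pads swing forward as they close: fully open they stand 13 mm farther back than shut.
Start: joints at [-1.432, 0.053, 1.613, -0, 1.476, -0.119], TCP at [0.159, -0.604, 0.231] pointing down, gripper open.
Joint ranges: [-3.01, 3.01], [-1.01, 2.22], [0.06, 2.58], [-1.02, 4.17], [0.09, 2.62], [-3.14, 3.14]. Speed limits (rad/s): [2.57, 2.57, 3.14, 3.14, 3.14, 3.14].

INTERFACE

Orientations are given as a rotation vector (axis times angle).
In Python, from station import ctrl, get_image, calibration, finish_job, search_frame, cut_out, mark_of gives the robot as it stands. The module is installed in compiled form; this text tells all that it offers.
- The arm moves only by the tool arm_command, never from a script. Its argument "plan" is a list that holds one entry, the list of rows, each a list of 7 numbers: the shift along the tool's x, y, z in m, then the turn, a rotation vector about the tool's x, y, z in degrees, then the finger opening in m, from 0 to 0.0854. A call has 1 to 20 rows; each row shifts and turns the pose as measured when the row begins, along the tool's axes as they then stand; what a row does not reach is not made up. A row lasts 1/12 s, in which the tool goes at most 41.7 mm and 7.16 degrees, less where a joint would pass 70% of its speed; a pose out of reach is approached as far as the arm can. A call with a gripper value outside its range is refused whole. The fingers move at their own pace and stop on an object; "squeeze" is the grip in N (left out, the last holds). Time passes only in rows, so rows that do not move let the fingers close. It gives the time, the measured TCP pose, the force and the opening at its end, in the units of the state.
- ctrl.get_obs(): the state, without advancing time (a new reading comes with each control period).
- get_image(name): name is "side" or "top"; returns the picture (420x560x3 uint8, red, green, blue); there is no depth.
- calibration(name): a dict with "fx", "fy", "cx", "cy" (pixels), "cam_to_world" (4x4, takes a point from camera to world coordinates). Camera axes: x right, y down, z forward; pixel columns grow to the right and rows downward; lengths in m; the calibration is good to about 2 mm. A picture is of the moment at which its call begins. calibration takes no time and is no camera call.
- finish_job(): hands the job in, once; it reports no verdict.
Trained networks look in the newest picture that a camera, given by its name, has taken for a name from the list of things; names that differ only in an ending like _2 or _b are one class to them, and where a whole thing is asked for, a point or a joint stands for the part that bears it (a point fixed in the world has none). Each returns a list of dicts, best first, with "conf" (0 to 1); they miss things now and then, are a little off and sometimes report something else, mostly with a low value. They report only what shows in the picture. A call takes as long as a camera call.
- search_frame(camera, thing): "at" ([x, y, z] in m, in the coordinates of the camera as it stood for that picture, good to about 4 mm: the middle of the surface that is visible of it).
- cut_out(camera, thing): "mask" (420x560 bool, what is visible of it).
- mark_of(camera, thing): "at" ([x, y, z] in m, in the coordinates of the camera as it stood for that picture, good to about 4 mm: a listed point, or the origin of a listed thing).
The state is a dict: "t": time; "q": joint angles; "dq": joint speeds; "effort": joint torques, N m; "tool_pos": TCP position; "tool_rot": TCP orientation; "contact_force": force on the tool from outside, world axes, zero at the start; "wrist_torque": the same for the moment, N m; "opening": finger opening in m.
Only numpy, scipy, OpenCV 4.12 (cv2) and the standard library are available. Lean on these libraries where they do the work, as an engineer would, in place of code of your own. Each camera call takes 0.05 s, during which the arm holds its last target. There are 200 camera calls.

## Working session

There is one attempt and no reset: what is moved stays moved. The work goes in short steps, Python scripts to look and compute and a tool call to move; the robot and the scene stay as the last step left them, time stands still between calls to the robot, and variables do not carry over. Pictures are saved under pics/ and viewed, about 8 in all and at most 12, crops included, and the job is handed in when it is done.

Besides the shell and the picture viewer there is one more tool, called after ">>>" as a command line: name --argument value ..., lists and objects as JSON in quotes. arm_command: Moves the arm, as the interface text tells. Its arguments: {"type":"object","properties":{"plan":{"type":"array","items":{"type":"array","items":{"type":"array","items":{"type":"number"}}}},"squeeze":{"type":"number"}},"required":["plan"]}

```bash
mkdir -p pics
cat > h.py <<'E'
import numpy as np, cv2
from scipy.spatial.transform import Rotation as R
from station import ctrl,get_image,calibration,finish_job,search_frame,cut_out,mark_of
def w(cam,p):
    T=np.array(calibration(cam)["cam_to_world"]); return (T@np.r_[p,1])[:3]
def mk(cam,th,f=mark_of):
    r=f(cam,th); return [(np.round(w(cam,d["at"]),4).tolist(),round(d["conf"],2)) for d in r[:2]]
def save(cam,name):
    im=get_image(cam); cv2.imwrite("pics/"+name,im[:,:,::-1]); return im
def st():
    o=ctrl.get_obs(); print(round(o["t"],2),np.round(o["tool_pos"],4),np.round(o["tool_rot"],3),np.round(o["contact_force"],1),round(o["opening"],4),"q",np.round(o["q"],3)); return o
E
python3 - <<'E'
from h import *
o=st(); print(np.round(R.from_rotvec(o["tool_rot"]).as_matrix(),3))
for c in("side","top"):
    save(c,c+"1.png")
    for t in("jack","saddle_top","jack_paddle","lift_mark","stand","bucket","clay_lump","brush","bowl","beaker","board"):
        print(c,t,mk(c,t))
im=np.hstack([cv2.imread("pics/side1.png"),cv2.imread("pics/top1.png")]);cv2.imwrite("pics/both1.png",cv2.resize(im,(800,300)))
E
```

```text
0.0 [ 0.1593 -0.6037  0.2301] [ 2.085  0.272 -2.085] [-0.2 -0.2  0.1] 0.0851 q [-1.432  0.053  1.614  0.     1.476 -0.119]
[[-0.     0.255 -0.967]
 [ 0.002 -0.967 -0.255]
 [-1.    -0.002 -0.   ]]
side jack [([0.5793, -0.0385, -0.0041], 0.81)]
side saddle_top [([0.5747, -0.0421, 0.0648], 0.62)]
side jack_paddle [([0.3708, -0.0621, 0.1223], 0.8)]
side lift_mark [([0.6983, 0.0761, 0.0898], 0.72)]
side stand []
side bucket [([0.585, 0.5129, -0.0003], 0.75)]
side clay_lump [([0.4278, -0.4421, -0.0072], 0.93)]
side brush [([0.6959, -0.4816, -0.0024], 0.63)]
side bowl [([0.8038, 0.1521, 0.099], 0.79)]
side beaker [([0.8095, -0.0158, 0.0962], 0.9), ([0.4239, -0.4402, -0.0006], 0.21)]
side board [([0.6923, 0.0802, 0.0813], 0.61)]
top jack [([0.578, -0.0302, -0.0007], 0.82), ([0.4352, -0.4334, -0.0068], 0.38)]
top saddle_top [([0.5772, -0.0307, 0.0691], 0.46)]
top jack_paddle [([0.3732, -0.0638, 0.1303], 0.89), ([0.5796, -0.0321, 0.0668], 0.26)]
top lift_mark [([0.6985, 0.0827, 0.0929], 0.75)]
top stand [([0.6948, 0.0869, 0.0003], 0.67), ([0.4324, -0.4339, -0.0022], 0.21)]
top bucket [([0.5888, 0.5257, -0.0008], 0.58), ([0.6976, 0.0862, 0.0928], 0.24)]
top clay_lump [([0.4344, -0.4346, -0.0071], 0.68)]
top brush [([0.6951, -0.4782, 0.0002], 0.74)]
top bowl [([0.8102, 0.1548, 0.095], 0.87), ([0.4309, -0.4381, -0.0061], 0.33)]
top beaker [([0.8107, -0.0133, 0.0974], 0.75)]
top board [([0.6927, 0.0844, 0.0812], 0.6)]
```

View pics/side1.png

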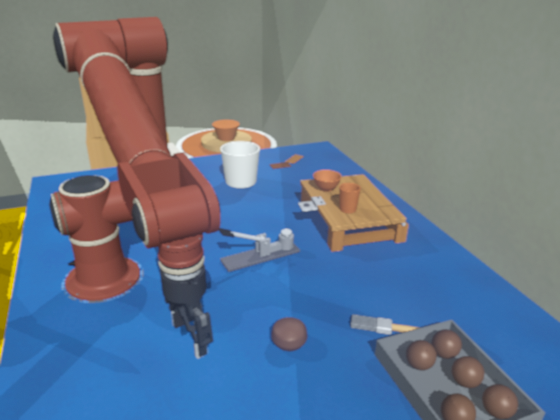

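View pics/top1.png

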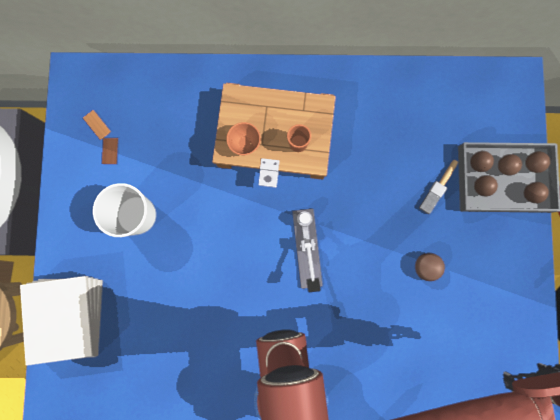

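Side view: jack near px (262,250), with the boss on the tongue at (308,206). Top view: saddle (305,218), paddle (313,285), boss (268,180). I'll refine the jack and board poses by fitting silhouettes.

```bash
cat > fit.py <<'E'
from h import *
from scipy.optimize import minimize
def box(x0,x1,y0,y1,z0,z1): return np.array([[x,y,z] for x in(x0,x1) for y in(y0,y1) for z in(z0,z1)])
def cyl(x,r,z0,z1):
    a=np.linspace(0,2*np.pi,24); return np.array([[x+r*np.cos(t),r*np.sin(t),z] for t in a for z in(z0,z1)])
def bar(h):  # handle sloping h rad up from pivot
    d=np.array([-np.cos(h),0,np.sin(h)]); n=np.array([np.sin(h),0,np.cos(h)]); P=np.array([-.085,0,.062])
    q=lambda a,b,w,t0,t1: np.array([P+d*s+n*t+[0,y,0] for s in(a,b) for t in(t0,t1) for y in(-w,w)])
    return [q(0,.135,.006,-.006,.006),q(.114,.156,.019,-.006,.006)]
JACK=[box(-.22,.035,-.035,.035,0,.012),cyl(0,.024,.012,.056),cyl(0,.017,.056,.07),box(-.102,-.068,-.02,.02,.012,.072)]+bar(.45)
BOARD=[box(.03,.29,-.18,.18,.08,.098),box(-.022,.03,-.028,.028,.08,.086)]
def proj(cam,P):
    c=calibration(cam); T=np.linalg.inv(np.array(c["cam_to_world"])); p=P@T[:3,:3].T+T[:3,3]
    return np.c_[c["fx"]*p[:,0]/p[:,2]+c["cx"],c["fy"]*p[:,1]/p[:,2]+c["cy"]]
S=4
def render(cam,parts,v):
    m=np.zeros((420*S,560*S),np.uint8); c,s=np.cos(v[2]),np.sin(v[2]); Rz=np.array([[c,-s,0],[s,c,0],[0,0,1]])
    for P in parts:
        h=cv2.convexHull(((proj(cam,P@Rz.T+[v[0],v[1],0])+.5)*S).astype(np.int32)); cv2.fillConvexPoly(m,h,255)
    return cv2.resize(m,(560,420),interpolation=cv2.INTER_AREA)/255.
def fit(masks,parts,v0):
    f=lambda v:sum(np.abs(render(c,parts,v)-m).sum()/m.sum() for c,m in masks.items())
    r=minimize(f,v0,method="Nelder-Mead",options=dict(initial_simplex=np.array(v0)+np.array([[0,0,0],[.012,0,0],[0,.012,0],[0,0,.1]]),maxiter=120))
    return np.round(r.x,4),round(r.fun,3)
def mask(cam,things):
    m=np.zeros((420,560),bool)
    for t in things:
        r=cut_out(cam,t)
        if r: m|=np.array(r[0]["mask"])
    return m.astype(float)
E
cat > a.py <<'E'
from fit import *
ims={c:get_image(c) for c in("top","side")}
J={c:mask(c,["jack"]) for c in ims}
B={c:mask(c,["board","bowl","beaker","lift_mark"]) for c in ims}
for n,M,P,v in(("jack",J,JACK,[.577,-.034,.15]),("board",B,BOARD,[.698,.081,0.08])):
    for k in ims: print(n,k,M[k].sum(),fit({k:M[k]},P,v))
    f=fit(M,P,v); print(n,f)
    for k in ims:
        ims[k]=ims[k].copy(); cs,_=cv2.findContours((render(k,P,f[0])>.5).astype(np.uint8),cv2.RETR_LIST,cv2.CHAIN_APPROX_NONE); cv2.drawContours(ims[k],cs,-1,(255,255,0) if n=="jack" else (0,255,0),1)
a=cv2.resize(ims["top"][70:310,190:350],(400,600)); b=cv2.resize(ims["side"][160:280,210:290+0],(400,600))
cv2.imwrite("pics/fit1.png",np.hstack([a,b])[:,:,::-1])
E
python3 a.py
```

```text
jack top 1697.0 (array([ 0.579 , -0.0332,  0.1268]), np.float64(0.064))
jack side 1598.0 (array([ 0.5748, -0.0372,  0.1274]), np.float64(0.132))
jack (array([ 0.576 , -0.0348,  0.1263]), np.float64(0.225))
board top 9529.0 (array([ 0.6972,  0.0831, -0.1039]), np.float64(0.017))
board side 4181.0 (array([ 0.6949,  0.0786, -0.1001]), np.float64(0.062))
board (array([ 0.6958,  0.0815, -0.1012]), np.float64(0.09))
```

View pics/fit1.png

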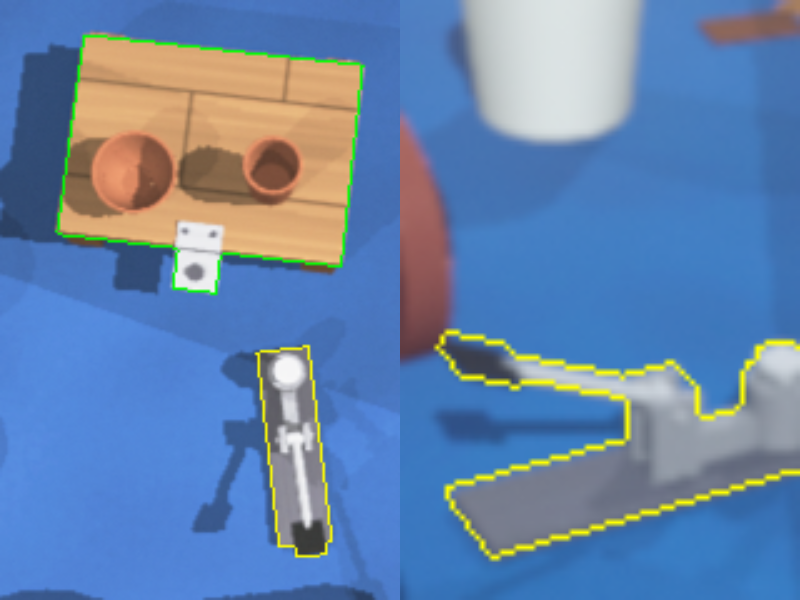

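The model outlines match in both cameras. The jack is at about (0.577, -0.034), yaw 0.127. The boss is at about (0.697, 0.081), yaw -0.10. Next I move above the pivot block.

>>> arm_command --plan '[[[0, 0, 0, 7, 0, 0, 0.085], [0, -0.03, -0.0236, 0.5, 0, 0, 0.085], [0, -0.03, -0.0236, 0, 0, 0, 0.085], [0, -0.03, -0.0236, 0, 0, 0, 0.085], [0, -0.03, -0.0236, 0, 0, 0, 0.085], [0, -0.03, -0.0236, 0, 0, 0, 0.085], [0, -0.03, -0.0236, 0, 0, 0, 0.085], [0, -0.03, -0.0236, 0, 0, 0, 0.085], [0, -0.03, -0.0236, 0, 0, 0, 0.085], [0, -0.03, -0.0236, 0, 0, 0, 0.085], [0, -0.03, -0.0236, 0, 0, 0, 0.085], [0, -0.03, -0.0236, 0, 0, 0, 0.085], [0, -0.03, -0.0236, 0, 0, 0, 0.085], [0, -0.03, -0.0236, 0, 0, 0, 0.085], [0, -0.03, -0.0236, 0, 0, 0, 0.085], [0, -0.03, -0.0236, 0, 0, 0, 0.085], [0, -0.03, -0.0236, 0, 0, 0, 0.085], [0, -0.03, -0.0236, 0, 0, 0, 0.085], [0, 0, 0, 0, 0, 0, 0.085]]]' --squeeze 40

```text
t: 3.38
tool_pos: [0.5104, -0.0266, 0.2327]
tool_rot: [2.173, 0.115, -2.15]
contact_force: [-0.3, 0.6, 0.2]
opening: 0.0849
```

```bash
cat > d.py <<'E'
import sys
from h import *
# usage: x y z yaw -> delta in the tool frame
def delta(x,y,z,yaw):
    o=st(); A=R.from_rotvec(o["tool_rot"])
    c,s=np.cos(yaw),np.sin(yaw); B=R.from_matrix(np.array([[0,s,-c],[0,-c,-s],[-1,0,0]]))
    print("tool shift mm",np.round(A.inv().apply(np.r_[x,y,z]-o["tool_pos"])*1000,1),"turn deg",np.round((A.inv()*B).as_rotvec(degrees=True),2))
if __name__=="__main__": delta(*map(float,sys.argv[1:5]))
E
python3 d.py .4927 -.0453 .035 .127
```

```text
3.38 [ 0.5104 -0.0266  0.2327] [ 2.173  0.115 -2.15 ] [-0.3  0.6  0.2] 0.0849 q [-0.196 -0.233  1.878 -0.003  1.485  1.263]
tool shift mm [197.6  15.4  21.7] turn deg [-0.88 -0.58 -0.35]
```

>>> arm_command --plan '[[[0.02, 0.005, 0.007, -0.3, -0.2, -0.1, 0.085], [0.02, 0.005, 0.007, -0.3, -0.2, -0.1, 0.085], [0.02, 0.005, 0.007, -0.3, -0.2, -0.1, 0.085], [0.02, 0, 0, 0, 0, 0, 0.085], [0.01, 0, 0, 0, 0, 0, 0.085], [0, 0, 0, 0, 0, 0, 0.085]]]'

```text
t: 3.88
tool_pos: [0.4937, -0.0425, 0.1423]
tool_rot: [2.154, 0.144, -2.144]
contact_force: [-0.4, 0.2, 0.4]
opening: 0.0852
```

```bash
python3 d.py .4927 -.0453 .035 .127
python3 - <<'E'
from h import *
a=save("side","s2.png")
b=a[190:310,180:340]; cv2.imwrite("pics/s2c.png",cv2.resize(b,(800,600),interpolation=cv2.INTER_CUBIC)[:,:,::-1])
E
```

```text
3.88 [ 0.4937 -0.0425  0.1423] [ 2.154  0.144 -2.144] [-0.4  0.2  0.4] 0.0852 q [-0.235 -0.195  2.    -0.002  1.331  1.199]
tool shift mm [107.3   2.2   1.9] turn deg [ 0.55 -0.26 -0.2 ]
```

View pics/s2c.png

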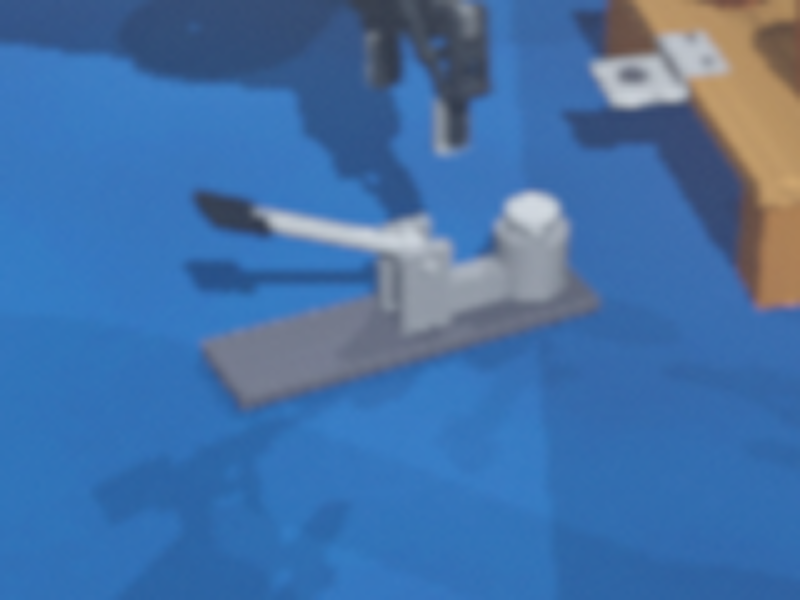

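The crop shows the fingers at (375,70) and (450,140), straddling the pivot block at (425,280). Descending and gripping.

>>> arm_command --plan '[[[0.02, 0.001, 0.001, 0.3, -0.2, -0.1, 0.085], [0.02, 0.001, 0.001, 0.2, 0, 0, 0.085], [0.02, 0, 0, 0, 0, 0, 0.085], [0.02, 0, 0, 0, 0, 0, 0.085], [0.016, 0, 0, 0, 0, 0, 0.085], [0.01, 0, 0, 0, 0, 0, 0.085], [0, 0, 0, 0, 0, 0, 0.085]]]'

```text
t: 4.52
tool_pos: [0.503, -0.0484, 0.0462]
tool_rot: [2.176, 0.127, -2.128]
contact_force: [-0.3, -1.0, 0.1]
opening: 0.0851
```

```bash
python3 d.py .4927 -.0453 .035 .127
```

```text
4.52 [ 0.503  -0.0484  0.0462] [ 2.176  0.127 -2.128] [-0.3 -1.   0.1] 0.0851 q [-2.420e-01 -5.500e-02  2.050e+00 -2.000e-03  1.123e+00  1.202e+00]
tool shift mm [10.9 -4.5 10.1] turn deg [-0.02 -1.25 -0.58]
```

>>> arm_command --plan '[[[0.003, -0.002, 0.005, 0, -0.6, -0.3, 0.085], [0.003, -0.002, 0.005, 0, -0.6, -0.3, 0.085], [0.003, 0, 0, 0, 0, 0, 0.085], [0, 0, 0, 0, 0, 0, 0.085]]]'

```text
t: 4.85
tool_pos: [0.495, -0.0464, 0.0409]
tool_rot: [2.161, 0.136, -2.15]
contact_force: [0.5, 0.1, 0.5]
opening: 0.0848
```

```bash
python3 d.py .4927 -.0453 .035 .127
```

```text
4.85 [ 0.495  -0.0464  0.0409] [ 2.161  0.136 -2.15 ] [0.5 0.1 0.5] 0.0848 q [-2.440e-01 -5.400e-02  2.059e+00  1.000e-03  1.131e+00  1.200e+00]
tool shift mm [ 5.9 -1.3  2.2] turn deg [-0.01 -0.29 -0.06]
```

>>> arm_command --plan '[[[0.006, -0.001, 0.002, 0, -0.3, 0, 0.085], [0.003, 0, 0, 0, 0, 0, 0.085], [0, 0, 0, 0, 0, 0, 0.03], [0, 0, 0, 0, 0, 0, 0.03], [0, 0, 0, 0, 0, 0, 0.03], [0, 0, 0, 0, 0, 0, 0.03], [0, 0, 0, 0, 0, 0, 0.03], [0, 0, 0, 0, 0, 0, 0.03]]]' --squeeze 50

```text
t: 5.52
tool_pos: [0.4943, -0.0461, 0.033]
tool_rot: [2.158, 0.134, -2.151]
contact_force: [0.1, -0.8, -0.6]
opening: 0.0394
```

```bash
python3 d.py .4927 -.0453 .035 .127
```

```text
5.52 [ 0.4943 -0.0461  0.033 ] [ 2.158  0.134 -2.151] [ 0.1 -0.8 -0.6] 0.0394 q [-2.420e-01 -4.100e-02  2.062e+00 -2.000e-03  1.117e+00  1.203e+00]
tool shift mm [-2.  -1.   1.5] turn deg [-0.01 -0.16 -0.16]
```

Gripped at 39.4 mm. Lifting slightly, turning square with the tongue and moving sideways first.

>>> arm_command --plan '[[[-0.004, 0, 0, 0, 0, 0, 0.03], [-0.002, 0, 0, 3.2, 0, 0, 0.03], [0, 0, 0, 3.2, 0, 0, 0.03], [0, 0, 0, 3.2, 0, 0, 0.03], [0, 0, 0, 3.2, 0, 0, 0.03], [0, -0.012, 0, 0, 0, 0, 0.03], [0, -0.015, -0.003, 0, 0, 0, 0.03], [0, -0.015, -0.005, 0, 0, 0, 0.03], [0, -0.015, -0.005, 0, 0, 0, 0.03], [0, -0.015, -0.005, 0, 0, 0, 0.03], [0, -0.015, -0.005, 0, 0, 0, 0.03], [0, -0.015, -0.005, 0, 0, 0, 0.03], [0, -0.01, -0.005, 0, 0, 0, 0.03], [0, 0, 0, 0, 0, 0, 0.03]]]'

```text
t: 6.68
tool_pos: [0.5336, 0.0607, 0.0335]
tool_rot: [-2.16, 0.14, 2.178]
contact_force: [1.6, 1.1, -6.7]
opening: 0.0395
```

```bash
python3 d.py .6134 .0896 .036 -.101
```

```text
6.68 [0.5336 0.0607 0.0335] [-2.16   0.14   2.178] [ 1.6  1.1 -6.7] 0.0395 q [-0.018  0.063  1.956 -0.016  1.132  1.674]
tool shift mm [ -3.6 -37.8 -75.9] turn deg [-0.77  0.45 -0.85]
```

>>> arm_command --plan '[[[-0.004, -0.006, 0, -0.8, 0.4, -0.8, 0.03], [-0.001, -0.01, -0.005, 0, 0, 0, 0.03], [0, -0.01, -0.005, 0, 0, 0, 0.03], [0, -0.008, -0.005, 0, 0, 0, 0.03], [0, -0.005, -0.005, 0, 0, 0, 0.03], [0, 0, -0.005, 0, 0, 0, 0.03], [0, 0, 0, 0, 0, 0, 0.03]]]'

```text
t: 7.27
tool_pos: [0.559, 0.1005, 0.0342]
tool_rot: [-2.156, 0.108, 2.186]
contact_force: [-0.3, -0.6, -7.1]
opening: 0.0397
```

```bash
python3 d.py .6134 .0896 .036 -.101
```

```text
7.27 [0.559  0.1005 0.0342] [-2.156  0.108  2.186] [-0.3 -0.6 -7.1] 0.0397 q [4.600e-02 1.320e-01 1.880e+00 1.000e-03 1.143e+00 1.716e+00]
tool shift mm [ -2.5   5.4 -55.1] turn deg [ 0.11  0.78 -0.06]
```

Run:
```python
from h import *
for c in("top","side"):
    a=save(c,c+"3.png")
    for t in("saddle_top","lift_mark","jack"): print(c,t,mk(c,t))
a=cv2.imread("pics/top3.png")[130:280,200:350]; b=cv2.imread("pics/side3.png")[170:280,230:350]
cv2.imwrite("pics/c3.png",np.hstack([cv2.resize(a,(400,400)),cv2.resize(b,(400,400))]))
```

```text
top saddle_top [([0.6464, 0.0993, 0.0675], 0.46)]
top lift_mark [([0.6949, 0.084, 0.0912], 0.7)]
top jack [([0.6444, 0.099, 0.0014], 0.59)]
side saddle_top [([0.6939, -0.4831, -0.0029], 0.69), ([0.6409, 0.0831, 0.0666], 0.61)]
side lift_mark [([0.7004, 0.0776, 0.0919], 0.77), ([0.6398, 0.0873, 0.0689], 0.58)]
side jack [([0.6396, 0.0863, -0.0027], 0.66), ([0.6984, 0.0778, 0.091], 0.17)]
```

View pics/c3.png

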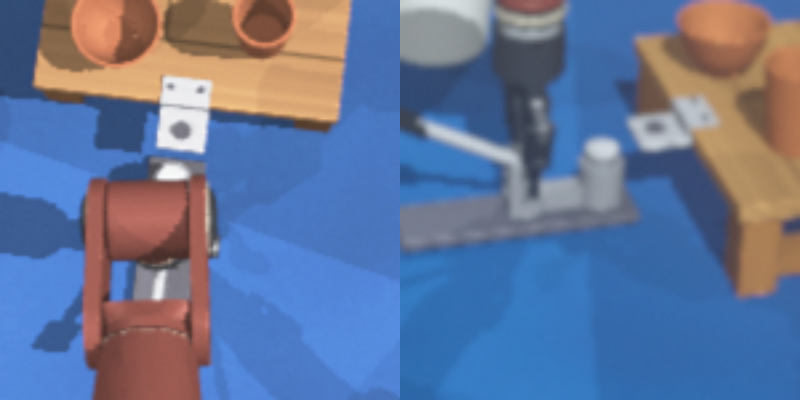

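Top crop: saddle at (172,172) just in front of the boss at (181,130). The detections agree with my prediction, so I move in under the tongue.

>>> arm_command --plan '[[[-0.002, 0.002, -0.006, 0, 0.4, 0, 0.03], [0, 0.002, -0.008, 0, 0.4, 0, 0.03], [0, 0.001, -0.008, 0, 0, 0, 0.03], [0, 0, -0.008, 0, 0, 0, 0.03], [0, 0, -0.008, 0, 0, 0, 0.03], [0, 0, -0.008, 0, 0, 0, 0.03], [0, 0, -0.004, 0, 0, 0, 0.03], [0, 0, 0, 0, 0, 0, 0.03]]]'

```text
t: 8.33
tool_pos: [0.6095, 0.0876, 0.0336]
tool_rot: [-2.163, 0.113, 2.177]
contact_force: [-0.0, 0.2, -7.6]
opening: 0.0395
```

```bash
python3 d.py .6134 .0896 .032 -.101
```

```text
8.33 [0.6095 0.0876 0.0336] [-2.163  0.113  2.177] [-0.   0.2 -7.6] 0.0395 q [ 0.023  0.232  1.767 -0.002  1.15   1.696]
tool shift mm [ 1.5 -2.4 -3.7] turn deg [-0.05  0.38 -0.15]
```

>>> arm_command --plan '[[[0, -0.0025, -0.004, 0, 0.4, -0.1, 0.03], [0, 0, 0, 0, 0, 0, 0.03], [0.0015, 0, 0, 0, 0, 0, 0.03], [0.001, 0, 0, 0, 0, 0, 0.03], [0, 0, 0, 0, 0, 0, 0.03]]]'

```text
t: 8.75
tool_pos: [0.6141, 0.0897, 0.0331]
tool_rot: [-2.168, 0.113, 2.172]
contact_force: [-0.8, -0.2, -8.0]
opening: 0.0394
```

```bash
python3 d.py .6134 .0896 .032 -.101
cat > b.py <<'E'
from fit import *
# jack fit ignoring pixels inside the model not seen because of the gripper/tongue: only base plate + housing edge, excess weighted
ims={c:get_image(c) for c in("top","side")}
v=[.6965,.0812,-.101]
for k in ims:
    ims[k]=ims[k].copy()
    for t in("jack","saddle_top","lift_mark"): print(k,t,mk(k,t))
    for P,vv,col in((JACK,v,(255,255,0)),(BOARD,[.6965,.0812,-.101],(0,255,0))):
        cs,_=cv2.findContours((render(k,P,vv)>.5).astype(np.uint8),cv2.RETR_LIST,cv2.CHAIN_APPROX_NONE); cv2.drawContours(ims[k],cs,-1,col,1)
a=ims["top"][140:260,220:320]; b=ims["side"][170:260,230:350]
cv2.imwrite("pics/c4.png",np.hstack([cv2.resize(a,(350,420)),cv2.resize(b,(450,338)).copy() if 0 else cv2.resize(b,(450,420))])[:,:,::-1])
E
python3 b.py
```

```text
8.75 [0.6141 0.0897 0.0331] [-2.168  0.113  2.172] [-0.8 -0.2 -8. ] 0.0394 q [ 0.026  0.24   1.758 -0.002  1.146  1.7  ]
tool shift mm [1.1 0.1 0.7] turn deg [-0.06  0.1  -0.11]
top jack [([0.4308, -0.4341, -0.005], 0.44)]
top saddle_top [([0.6931, 0.0817, 0.0797], 0.18)]
top lift_mark [([0.6951, 0.0861, 0.0939], 0.56), ([0.8103, -0.0127, 0.098], 0.3)]
side jack [([0.6977, 0.0762, -0.0011], 0.89)]
side saddle_top [([0.6949, 0.0765, 0.0645], 0.43)]
side lift_mark [([0.6972, 0.0798, 0.0897], 0.86)]
```

View pics/c4.png

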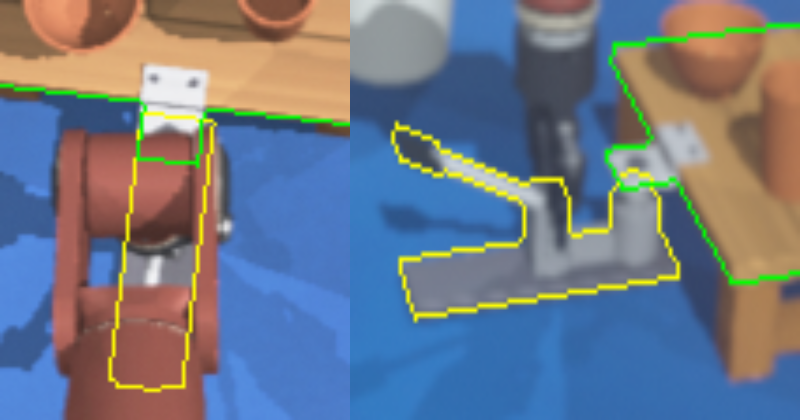

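The side view shows jack and tongue exactly on the predicted outlines. Lowering to the table.

>>> arm_command --plan '[[[0.002, 0, 0, 0, 0, 0, 0.03], [0.0015, 0, 0, 0, 0, 0, 0.03], [0.001, 0, 0, 0, 0, 0, 0.03], [0, 0, 0, 0, 0, 0, 0.03]]]'

```text
t: 9.48
tool_pos: [0.6141, 0.0897, 0.0332]
tool_rot: [-2.165, 0.113, 2.175]
contact_force: [0.0, 0.4, -7.4]
opening: 0.0393
```

>>> arm_command --plan '[[[0.004, 0, 0, 0, 0, 0, 0.03], [0.004, 0, 0, 0, 0, 0, 0.03], [0, 0, 0, 0, 0, 0, 0.03]]]'

```text
t: 9.73
tool_pos: [0.6148, 0.0897, 0.0341]
tool_rot: [-2.162, 0.114, 2.178]
contact_force: [0.9, -0.6, -9.0]
opening: 0.0392
```

>>> arm_command --plan '[[[0.003, 0, 0, 0, 0, 0, 0.03], [0.003, 0, 0, 0, 0, 0, 0.03], [0.003, 0, 0, 0, 0, 0, 0.03], [0.003, 0, 0, 0, 0, 0, 0.03], [0.003, 0, 0, 0, 0, 0, 0.03]]]'

```text
t: 10.15
tool_pos: [0.6159, 0.0897, 0.033]
tool_rot: [-2.157, 0.115, 2.184]
contact_force: [-15.9, -1.1, 17.4]
opening: 0.0396
```

```bash
python3 d.py .6134 .0896 .032 -.101
```

```text
10.15 [0.6159 0.0897 0.033 ] [-2.157  0.115  2.184] [-15.9  -1.1  17.4] 0.0396 q [ 0.026  0.25   1.746 -0.003  1.158  1.7  ]
tool shift mm [1.  0.4 2.4] turn deg [-0.07  0.7  -0.22]
```

Resting on the table now (+17 N). Relaxing the push and sliding back about 2 mm.

>>> arm_command --plan '[[[-0.0005, 0, 0.003, 0, 0.5, 0, 0.03], [0, 0, 0, 0, 0, 0, 0.03], [0, 0, 0, 0, 0, 0, 0.03]]]'

```text
t: 10.4
tool_pos: [0.6134, 0.09, 0.033]
tool_rot: [-2.17, 0.115, 2.172]
contact_force: [1.8, -1.3, -2.4]
opening: 0.0392
```

```bash
python3 d.py .6134 .0896 .032 -.101
python3 - <<'E'
from h import *
for c in["side"]*3:
    get_image(c)
    for t in("saddle_top","lift_mark","jack"): print(c,t,mk(c,t)[:1])
E
```

```text
10.4 [0.6134 0.09   0.033 ] [-2.17   0.115  2.172] [ 1.8 -1.3 -2.4] 0.0392 q [ 0.027  0.238  1.76  -0.004  1.145  1.702]
tool shift mm [ 1.   0.4 -0. ] turn deg [-0.07  0.04 -0.21]
side saddle_top [([0.6946, 0.0729, 0.0652], 0.38)]
side lift_mark [([0.6969, 0.0795, 0.0882], 0.74)]
side jack [([0.6964, 0.0772, -0.0001], 0.7)]
side saddle_top [([0.6924, 0.0731, 0.0664], 0.56)]
side lift_mark [([0.6975, 0.0761, 0.091], 0.62)]
side jack [([0.6983, 0.0766, -0.0018], 0.78)]
side saddle_top [([0.696, 0.0764, 0.0654], 0.58)]
side lift_mark [([0.6982, 0.0766, 0.0904], 0.98)]
side jack [([0.6962, 0.0771, -0.0027], 0.78)]
```

>>> arm_command --plan '[[[0, 0, 0, 0, 0, 0, 0.085], [0, 0, 0, 0, 0, 0, 0.085], [0, 0, 0, 0, 0, 0, 0.085], [0, 0, 0, 0, 0, 0, 0.085], [-0.02, 0, 0, 0, 0, 0, 0.085], [-0.025, 0, 0, 0, 0, 0, 0.085], [-0.03, 0, 0, 0, 0, 0, 0.085], [-0.03, 0, 0, 0, 0, 0, 0.085], [-0.03, 0, 0, 0, 0, 0, 0], [-0.02, 0, 0.03, 0, 0, 0, 0], [0, 0, 0.03, 0, 0, 0, 0], [0, 0, 0.03, 0, 0, 0, 0], [0, 0, 0.03, 0, 0, 0, 0], [0, 0, 0, 0, 0, 0, 0]]]'

```text
t: 12.17
tool_pos: [0.497, 0.1033, 0.208]
tool_rot: [-2.191, 0.113, 2.147]
contact_force: [0.4, 0.6, -0.6]
opening: 0.012
```

```bash
cat > c.py <<'E'
from fit import *
m={"side":mask("side",["jack"])} if get_image("side") is not None else 0
print(fit(m,JACK,[.6965,.081,-.1]))
get_image("top")
for c in("side","top"):
    for t in("jack_paddle","jack","lift_mark"): print(c,t,mk(c,t)[:1])
E
python3 c.py; python3 d.py .4907 .102 .140 -.101
```

```text
(array([ 0.6956,  0.0818, -0.0855]), np.float64(0.16))
side jack_paddle [([0.4878, 0.1009, 0.1211], 0.68)]
side jack [([0.6953, 0.0746, -0.0029], 0.59)]
side lift_mark [([0.6981, 0.0766, 0.0918], 0.87)]
top jack_paddle []
top jack [([0.6989, 0.086, 0.0008], 0.56)]
top lift_mark [([0.6952, 0.084, 0.0921], 0.63)]
12.62 [0.5011 0.1025 0.2075] [-2.191  0.115  2.147] [-0.3 -0.1 -0.1] 0.0001 q [ 0.059 -0.221  1.911 -0.004  1.432  1.734]
tool shift mm [67.3  1.5 11.7] turn deg [-0.19 -1.17 -0.05]
```

Jack stayed in place. Going above the paddle with closed fingers.

>>> arm_command --plan '[[[0.02, 0.001, 0.006, 0, -0.6, 0, 0], [0.02, 0.001, 0.006, 0, -0.6, 0, 0], [0.02, 0, 0.002, 0, -0.2, 0, 0], [0.006, 0, 0.002, 0, -0.2, 0, 0], [0, 0, 0, 0, 0, 0, 0]]]'

```text
t: 13.03
tool_pos: [0.4884, 0.1017, 0.1402]
tool_rot: [-2.16, 0.115, 2.174]
contact_force: [0.6, -0.7, -0.1]
opening: -0.0
```

```bash
python3 d.py .491 .102 .126 -.101
```

```text
13.03 [0.4884 0.1017 0.1402] [-2.16   0.115  2.174] [ 0.6 -0.7 -0.1] -0.0 q [ 5.600e-02 -1.750e-01  1.987e+00  1.000e-03  1.337e+00  1.732e+00]
tool shift mm [14.2 -0.6 -2.6] turn deg [-0.25  0.38 -0.03]
```

>>> arm_command --plan '[[[0.008, 0, 0.001, 0, 0, 0, 0], [0.008, 0, 0.002, 0, -0.1, 0, 0], [0.008, 0, 0.002, 0, -0.1, 0, 0], [0.008, 0, 0.002, 0, -0.1, 0, 0], [0.008, 0, 0.002, 0, -0.1, 0, 0], [0.008, 0, 0.002, 0, -0.1, 0, 0], [0.008, 0, 0.001, 0, -0.1, 0, 0], [0.008, 0, 0.001, 0, -0.1, 0, 0], [0.008, 0, 0.001, 0, -0.1, 0, 0], [0.008, 0, 0.001, 0, -0.1, 0, 0], [0.008, 0, 0.001, 0, -0.1, 0, 0], [0.006, 0, 0, 0, -0.1, 0, 0]]]'

```text
t: 14.03
tool_pos: [0.4771, 0.1035, 0.054]
tool_rot: [-2.151, 0.113, 2.185]
contact_force: [-7.3, -1.1, 11.5]
opening: 0.0002
```

```bash
python3 d.py .4786 .103 .047 -.101
python3 - <<'E'
from h import *
a=save("side","s5.png"); print(mk("side","lift_mark"),mk("side","jack_paddle"),mk("side","saddle_top"))
cv2.imwrite("pics/s5c.png",cv2.resize(a[170:275,210:350],(800,600))[:,:,::-1])
E
```

```text
14.03 [0.4771 0.1035 0.054 ] [-2.151  0.113  2.185] [-7.3 -1.1 11.5] 0.0002 q [ 6.000e-02 -8.200e-02  2.061e+00  2.000e-03  1.179e+00  1.734e+00]
tool shift mm [ 7.   0.3 -1.6] turn deg [-0.18  0.92 -0.07]
[([0.6996, 0.0772, 0.0895], 0.91), ([0.8102, -0.0163, 0.0975], 0.49)] [([0.4751, 0.1005, 0.05], 0.46)] []
```

View pics/s5c.png

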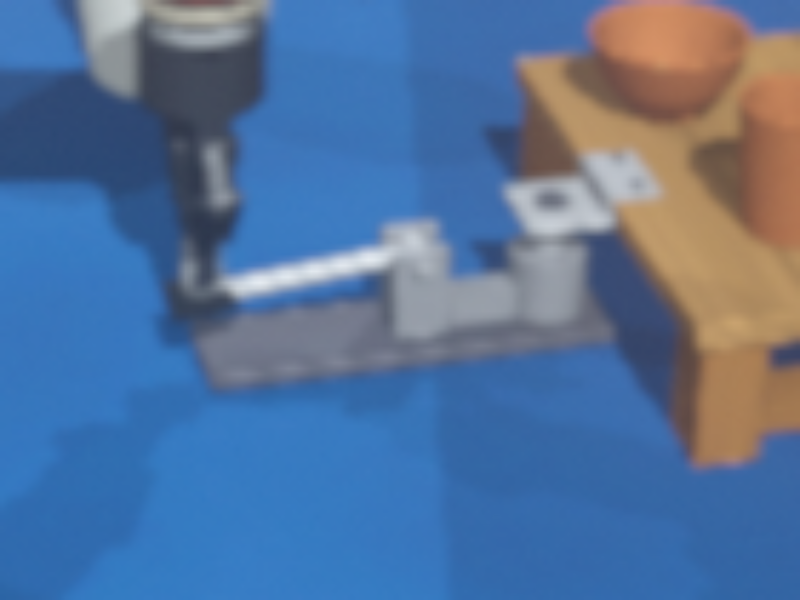

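First stroke went well: paddle at crop (195,300), saddle under the tongue at (550,240). Completing the stroke, then checking the jack hasn't shifted.

>>> arm_command --plan '[[[0.006, 0, 0.001, 0, 0.4, 0, 0], [0.005, 0, 0, 0, 0.3, 0, 0], [0.003, 0, 0, 0, 0, 0, 0]]]'

```text
t: 14.48
tool_pos: [0.4782, 0.1034, 0.046]
tool_rot: [-2.166, 0.115, 2.172]
contact_force: [-17.2, -1.1, 29.4]
opening: -0.0
```

```bash
cat > e.py <<'E'
from fit import *
import sys
h=float(sys.argv[1]); P=JACK[:4]+bar(h)
M=[]
for i in range(2):
    im=get_image("side"); M.append(mask("side",["jack"])); print(mk("side","lift_mark")[:1])
m=(sum(M)/len(M)>.5).astype(float)
print(fit({"side":m},P,[.6965,.081,-.1]))
E
python3 e.py -.15; python3 d.py .4786 .103 .047 -.101
```

```text
[([0.6969, 0.0777, 0.0925], 0.68)]
[([0.6983, 0.0774, 0.0954], 0.69)]
14.78 [0.4781 0.1034 0.0462] [-2.166  0.115  2.172] [-13.8  -1.3  25.9] 0.0001 q [ 6.200e-02 -7.600e-02  2.070e+00 -2.000e-03  1.151e+00  1.737e+00]
tool shift mm [-0.8  0.4 -0.6] turn deg [-0.14  0.15 -0.14]fit.py:22: RuntimeWarning: divide by zero encountered in scalar divide
  f=lambda v:sum(np.abs(render(c,parts,v)-m).sum()/m.sum() for c,m in masks.items())
  np.max(np.abs(fsim[0] - fsim[1:])) <= fatol):
Traceback (most recent call last):
  File "e.py", line 8, in <module>
    print(fit({"side":m},P,[.6965,.081,-.1]))
          ~~~^^^^^^^^^^^^^^^^^^^^^^^^^^^^^^^
  File "fit.py", line 23, in fit
    r=minimize(f,v0,method="Nelder-Mead",options=dict(initial_simplex=np.array(v0)+np.array([[0,0,0],[.012,0,0],[0,.012,0],[0,0,.1]]),maxiter=120))
  File "fit.py", line 22, in <lambda>
    f=lambda v:sum(np.abs(render(c,parts,v)-m).sum()/m.sum() for c,m in masks.items())
               ~~~^^^^^^^^^^^^^^^^^^^^^^^^^^^^^^^^^^^^^^^^^^^^^^^^^^^^^^^^^^^^^^^^^^^^
  File "fit.py", line 22, in <genexpr>
    f=lambda v:sum(np.abs(render(c,parts,v)-m).sum()/m.sum() for c,m in masks.items())
                          ~~~~~~^^^^^^^^^^^
  File "fit.py", line 19, in render
    h=cv2.convexHull(((proj(cam,P@Rz.T+[v[0],v[1],0])+.5)*S).astype(np.int32)); cv2.fillConvexPoly(m,h,255)
                       ~~~~^^^^^^^^^^^^^^^^^^^^^^^^^^
  File "fit.py", line 13, in proj
    c=calibration(cam); T=np.linalg.inv(np.array(c["cam_to_world"])); p=P@T[:3,:3].T+T[:3,3]
ValueError: time passes only in moves, steps and waits
```

Easing the sideways push, then a full up and down cycle.

>>> arm_command --plan '[[[-0.02, 0, -0.002, 0, 0, 0, 0], [-0.022, 0, -0.003, 0, 0, 0, 0], [-0.022, 0, -0.003, 0, 0.1, 0, 0], [-0.018, 0, -0.004, 0, 0.1, 0, 0], [-0.004, 0, -0.002, 0, 0, 0, 0], [0, 0, 0, 0, 0, 0, 0], [0, 0, 0, 0, 0, 0, 0], [0.006, 0, 0.001, 0, 0, 0, 0]]]'

```text
t: 15.45
tool_pos: [0.4906, 0.1026, 0.1261]
tool_rot: [-2.17, 0.114, 2.169]
contact_force: [0.3, -0.4, -0.5]
opening: -0.0001
```

```bash
python3 d.py .489 .1025 .126 -.101
```

```text
15.45 [0.4906 0.1026 0.1261] [-2.17   0.114  2.169] [ 0.3 -0.4 -0.5] -0.0001 q [ 0.059 -0.159  1.997 -0.002  1.303  1.733]
tool shift mm [0.1 0.2 1.5] turn deg [-0.12 -0.06 -0.12]
```

>>> arm_command --plan '[[[0.008, 0, 0.003, 0, 0, 0, 0], [0.008, 0, 0.003, 0, 0, 0, 0], [0.008, 0, 0.003, 0, 0, 0, 0], [0.008, 0, 0.002, 0, 0, 0, 0], [0.008, 0, 0.002, 0, 0, 0, 0], [0.008, 0, 0.002, 0, 0, 0, 0], [0.008, 0, 0.002, 0, 0, 0, 0], [0.008, 0, 0.002, 0, 0, 0, 0], [0.008, 0, 0.001, 0, 0, 0, 0], [0.007, 0, 0.001, 0, 0, 0, 0], [0.007, 0, 0.001, 0, 0, 0, 0], [0.004, 0, 0.001, 0, 0, 0, 0]]]'

```text
t: 16.45
tool_pos: [0.4774, 0.104, 0.0448]
tool_rot: [-2.195, 0.116, 2.149]
contact_force: [-19.6, -2.5, 41.1]
opening: 0.0002
```

```bash
python3 d.py .4786 .103 .047 -.101
python3 - <<'E'
from h import *
save("side","s6.png"); print(mk("side","lift_mark")[:1],mk("side","jack")[:1])
E
```

```text
16.45 [0.4774 0.104  0.0448] [-2.195  0.116  2.149] [-19.6  -2.5  41.1] 0.0002 q [ 0.067 -0.091  2.087 -0.009  1.126  1.743]
tool shift mm [-2.2  0.9 -1.4] turn deg [-0.   -1.24 -0.26]
[([0.6973, 0.0719, 0.1057], 0.57)] [([0.6962, 0.0777, -0.0016], 0.59)]
```

>>> arm_command --plan '[[[-0.02, 0, -0.002, 0, -0.3, 0, 0], [-0.022, 0, -0.003, 0, -0.3, 0, 0], [-0.022, 0, -0.003, 0, -0.2, 0, 0], [-0.019, 0, -0.004, 0, -0.2, 0, 0], [-0.004, 0, -0.002, 0, 0, 0, 0], [0, 0, 0, 0, 0, 0, 0], [0, 0, 0, 0, 0, 0, 0], [0.006, 0, 0.003, 0, 0, 0, 0], [0.008, 0, 0.003, 0, 0, 0, 0], [0.008, 0, 0.003, 0, 0, 0, 0], [0.008, 0, 0.002, 0, 0, 0, 0], [0.008, 0, 0.002, 0, -0.1, 0, 0], [0.008, 0, 0.002, 0, -0.1, 0, 0], [0.008, 0, 0.002, 0, -0.1, 0, 0], [0.008, 0, 0.002, 0, 0, 0, 0], [0.008, 0, 0.001, 0, 0, 0, 0], [0.007, 0, 0.001, 0, 0, 0, 0], [0.006, 0, 0.001, 0, 0, 0, 0]]]'

```text
t: 18.1
tool_pos: [0.4688, 0.1047, 0.0438]
tool_rot: [-2.183, 0.116, 2.164]
contact_force: [-10.1, -1.1, 37.8]
opening: -0.0002
```

```bash
python3 d.py .4786 .103 .047 -.101
python3 - <<'E'
from h import *
save("side","s7.png"); print(mk("side","lift_mark")[:1],mk("side","jack")[:1])
E
```

```text
18.1 [0.4688 0.1047 0.0438] [-2.183  0.116  2.164] [-10.1  -1.1  37.8] -0.0002 q [ 0.069 -0.102  2.098 -0.009  1.138  1.743]
tool shift mm [ -3.1   0.7 -10. ] turn deg [ 0.09 -0.51 -0.36]
[] [([0.6953, 0.077, -0.0038], 0.6)]
```

Run:
```python
from h import *
for i in range(2):
    a=save("side","s8.png"); print(mk("side","lift_mark")[:1],mk("side","board")[:1])
get_image("top");print(mk("top","lift_mark"))
cv2.imwrite("pics/s8c.png",cv2.resize(a[170:275,210:350],(800,600))[:,:,::-1])
```

```text
[([0.7021, 0.0774, 0.1105], 0.98)] [([0.6953, 0.0787, 0.1001], 0.72)]
[([0.6984, 0.0761, 0.1124], 0.65)] [([0.6978, 0.08, 0.1004], 0.66)]
[([0.6975, 0.0811, 0.111], 0.86)]
```

View pics/s8c.png

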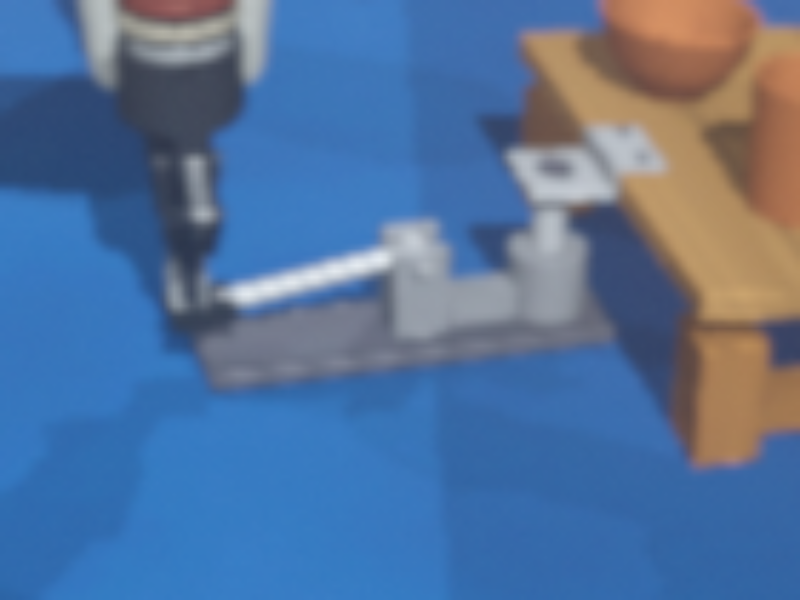

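Now the boss reads about 0.111 m against 0.0905 at rest (+20 mm), pots standing, ram visible under the tongue at (548,230). I'll ease the press a little and verify in pixels.

>>> arm_command --plan '[[[0.0012, 0, -0.0005, 0, 0, 0, 0], [0.0012, 0, 0, 0, 0, 0, 0], [0.0012, 0, 0, 0, 0, 0, 0], [0.0012, 0, 0, 0, 0, 0, 0], [0.0012, 0, 0, 0, 0, 0, 0], [0.0012, 0, 0, 0, 0, 0, 0]]]'

```text
t: 19.15
tool_pos: [0.4685, 0.1046, 0.0454]
tool_rot: [-2.176, 0.117, 2.175]
contact_force: [-5.4, -0.9, 16.7]
opening: -0.0
```

Run:
```python
from fit import *
st()
B=cv2.imread("pics/side1.png",0)
for z in(.09,.105,.11,.115): print(z,proj("side",np.array([[.6965,.0812,z]])).round(1),proj("top",np.array([[.6965,.0812,z]])).round(1))
for i in range(3):
    a=save("side","s9.png"); print(mk("side","lift_mark")[:1],mk("side","jack_paddle")[:1])
A=cv2.imread("pics/side1.png",0)
# boss patch shift by template matching
t=B[200:214,298:320]; r=cv2.matchTemplate(cv2.imread("pics/s9.png",0)[185:225,285:335],t,cv2.TM_CCOEFF_NORMED); print("shift px",np.array(cv2.minMaxLoc(r)[3])+[285-298,185-200],r.max())
st()
```

```text
19.15 [0.4685 0.1046 0.0454] [-2.176  0.117  2.175] [-5.4 -0.9 16.7] -0.0 q [ 0.07  -0.099  2.092 -0.01   1.149  1.743]
0.09 [[305.9 203.3]] [[268.1 178.5]]
0.105 [[306.1 199.5]] [[267.9 177.6]]
0.11 [[306.1 198.3]] [[267.9 177.3]]
0.115 [[306.2 197. ]] [[267.8 176.9]]
[([0.7007, 0.0768, 0.1145], 0.9)] [([0.4769, 0.1051, 0.0407], 0.75)]
[([0.6977, 0.0789, 0.1129], 0.74)] []
[([0.6998, 0.0775, 0.1143], 0.67)] [([0.4766, 0.102, 0.0439], 0.52)]
shift px [ 1 -6] 0.8833786
19.6 [0.4685 0.1047 0.0454] [-2.176  0.117  2.175] [-5.1 -0.6 16.2] 0.0 q [ 0.07  -0.099  2.092 -0.01   1.149  1.743]
```

```bash
python3 -c "
from h import *
st(); print(mk('side','bowl')[:1],mk('side','beaker')[:1]); print(finish_job())"
```

```text
19.6 [0.4685 0.1047 0.0454] [-2.176  0.117  2.175] [-5.1 -0.6 16.2] 0.0 q [ 0.07  -0.099  2.092 -0.01   1.149  1.743]
[([0.8075, 0.153, 0.1116], 0.77)] [([0.8126, -0.0166, 0.1138], 0.57)]
the job is handed in; nothing more can be done
None
```

I carried the jack by its pivot block and set it under the boss, lined up with the tongue. Three full handle strokes lifted the board. I handed the job in at about 20 s with the handle held fully down.

What the last checks showed:
- **Lift:** the boss is about 20–24 mm higher than at rest, against the 15 mm asked. Camera marks read 0.111–0.1145 m against about 0.0905 m before; a separate image comparison gave a 6-pixel shift, about 24 mm.
- **Jack position:** detections placed the saddle within about 2–5 mm of the boss's axis. The jack stayed in place through the pumping to within the detections' accuracy.
- **Handle:** it is at its stop, pressed by the fingertips with a steady 16 N or so. The contact is about 10 mm behind the paddle's centre but still on it.
- **Board and pots:** the bowl and beaker were standing at the end, and the arm never went near the board or pots.

**Disagreed or not checked:**
- The end of the second stroke pressed the fingertips on the paddle with about 41 N up, plus about 20 N sideways. The 40 N limit is for the arm and gripper body, so I think this is within it; I eased off afterwards.
- One silhouette check of the jack failed with a script error, so I used the detections and pictures instead.
- I did not re-check the bucket, clay lump or brush at the end.

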